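# Latch the lid of the tall ingredient bin

## Task

Two white ingredient bins stand on the counter with their draw latches open. On the taller bin, fold the latch's wire loop over so that it drops behind the keeper on the lid, then push the lever back and down past its toggle point until it lies fully flat and holds the loop tight. Leave the lower bin's latch as it is.

Things in the scene. Friction and masses are not known exactly. Their poses are not given: they have to be found in the camera images.
- tall_keeper (a point): Where the loop's bar sits when latched: close against the far (+x) side of the steel keeper hook (26 mm wide, 16 mm high) on the taller bin's lid, 4.5 mm above the bin's flat top. Axes are the bin's: x along the latch from lever to keeper, z up. The hook's lip overhangs to 1 mm beyond this point, so the bar must come down 5 mm or more beyond it; folded over from the start it lands 8 to 18 mm beyond.
- tall_pivot (a point): The lever's pivot on the taller white bin (160 mm long, 100 wide, 110 high; heavy, does not move), on the bin's middle line, 12 mm above its flat top and 52 mm from the keeper point in -x. Axes as tall_keeper. The loop's hinge pin sits on the lever 20 mm from this pivot, roughly straight above it while the lever is open.
- tall_loop_bar (a point): Centre of the crossbar (7 mm thick, 44 mm long, across the bin) at the free end of the tall bin's wire loop, 68 mm from its hinge pin; springy lengthwise by a few mm. At the start the loop stands 5 to 35 degrees back (-x) from upright, bar 85 to 100 mm above the bin's top, higher than the lever's tip. Little friction: pushed by the bar in +x about 30 degrees past upright, it falls onto the lid.
- tall_lever_tip (a point): Near the free end of the tall bin's lever, 55 mm from the pivot, on a plate 22 mm wide and 4 mm thick between the loop's wires. Starts up, leaning to the keeper; swings in the bin's x-z plane over to -x and down until flat, its upper face 14 mm above the bin's top. It stays where it is left; with the loop hooked 3 to 5 N at the tip take it over the toggle point.
- tall_lever (a joint): Angle of the tall bin's lever, rad: 0 = closed, flat on the bin, pointing in -x; 1.57 = upright; more leans towards the keeper. Starts at 1.85 to 2.15. With the loop hooked the toggle point is at about 0.45.
- low_lever_tip (a point): The same point on the lever of the other, lower white bin (65 mm high, otherwise alike, with the same open latch). To be left alone.
- low_loop_bar (a point): Centre of the loop's crossbar on the lower bin. To be left alone.

How it is judged:
On the way:
1. the tall bin's loop lies down behind its keeper while the lever is still up (x of tall_loop_bar in the frame of tall_keeper between -0.004 and 0.03 m and z of tall_loop_bar in the frame of tall_keeper below 0.005 m and value of joint tall_lever above 0.8 rad), for 0.2 s.
At the end, for the whole second after the job is handed in: The tall bin's lever lies flat (within 0.15 rad of closed) and at rest, and the loop's bar is held against the keeper (within 7 mm of the keeper point) (value of joint tall_lever below 0.15 rad and distance between tall_loop_bar and tall_keeper below 0.007 m and velocity of joint tall_lever between -0.1 and 0.1 rad/s); the robot touches nothing.
It fails at once if the lower bin's latch is moved (lever tip or loop bar by more than 25 mm) (distance of any of low_lever_tip, low_loop_bar from where it was at the start of the episode above 0.025 m).
It also fails if it takes over 35 s, if anything falls off the work surface, if the arm or the gripper's body presses on something with over 40 N, if the wrist force passes 120 N, or if a joint passes its speed limit or range.

## Robot

A 6-joint arm with a two-finger parallel gripper is mounted at the origin on a cart in front of the work surface, level with it; the furniture and walls round the work are solid. World frame = base frame: x ahead of the robot, y to its left, z up, the work surface at z = 0. Lengths are in m, angles in rad, forces in N, time in s.
With the tool pointing down it reaches from about 0.275 to 0.825 m from the base axis. Payload 4.9 kg.
Tool frame: the origin (TCP) lies midway between the tips of the shut fingers; the grasp point (between the pads) lies grip_depth behind it (grip_depth is the distance from the TCP to the grasp point, in m); z points along the fingers, y is the line along which they close (so a half turn about z gives the same grasp; the last joint's range is limited). The gripper opens to 85 mm and grips with 20 to 120 N. Pads are 22 mm wide; open, the fingers measure 114 mm over their backs; the gripper's body (76 mm by 85 mm) begins 54 mm behind the grasp point. The pads swing forward as they close: fully open they stand 13 mm farther back than shut.
Start: joints at [1.004, 0.326, -0.193, 1.052, 0, 1.437], TCP at [0.231, 0.499, 0.231] pointing down, gripper open.
Joint ranges: [-2.65, 2.65], [-0.97, 1.79], [-1.3, 1.35], [-1.93, 2.1], [-1.47, 1.37], [-3.14, 3.14]. Speed limits (rad/s): [2.57, 2.57, 3.14, 3.14, 3.14, 3.14].

## Interface

Orientations are given as [roll, pitch, yaw] about the fixed x, y, z axes, in that order (R = Rz(yaw) Ry(pitch) Rx(roll)).
In Python, from station import sense, read_camera, hand_in, look_for, grip_depth gives the robot as it stands. The module is installed in compiled form; this text tells all that it offers.
- The arm moves only by the tool carry_out, never from a script. Its argument "plan" is a list of rows, each an object with "travel": the shift along the tool's x, y, z in m, a list of three; "turn": the turn, a rotation vector about the tool's x, y, z in rad, a list of three; "hand": the closure, from 0 (fully open) to 1 (shut). A call has 1 to 20 rows; each row shifts and turns the commanded pose from where the row before left it, along the tool's axes as they then stand; what a row does not reach is not made up. A row lasts 1/10 s, in which the tool goes at most 50 mm and 8.59 degrees, less where a joint would pass 70% of its speed; a pose out of reach is approached as far as the arm can. A call with a gripper value outside its range is refused whole. The fingers move at their own pace and stop on an object; "grip_force" is the grip in N (left out, the last holds). Time passes only in rows, so rows that do not move let the fingers close. It gives the time, the measured TCP pose, the force, the opening and the grip force at its end, in the units of the state.
- sense(): the state, without advancing time (a new reading comes with each control period).
- read_camera(name): name is "scene" or "top"; returns a dict with "pixels" (480x640x3 uint8, blue, green, red), "intrinsics" (3x3 intrinsics, pixels), "dist_coeffs" ([k1, k2, p1, p2, k3] as OpenCV has them; the pictures are not rectified), "origin" and "orientation" of the camera in the world. Camera axes: x right, y down, z forward; pixel columns grow to the right and rows downward; lengths in m; the calibration is good to about 2 mm. A picture is of the moment at which its call begins. There is no depth.
- hand_in(): hands the job in; it is judged then, once.
Trained networks look in the newest picture that a camera, given by its name, has taken for a name from the list of things; names that differ only in an ending like _2 or _b are one class to them, and where a whole thing is asked for, a point or a joint stands for the part that bears it (a point fixed in the world has none). Each returns a list of dicts, best first, with "conf" (0 to 1); they miss things now and then, are a little off and sometimes report something else, mostly with a low value. They report only what shows in the picture. A call takes as long as a camera call.
- look_for(camera, thing): "at" ([column, row] in pixels, amid what is visible of it).
The state is a dict: "time_s": time; "joint_pos": joint angles; "qvel": joint speeds; "tau": joint torques, N m; "eef_pos": TCP position; "tool_rot": TCP orientation; "wrist_force": force on the tool from outside, world axes, zero at the start; "wrist_torque": the same for the moment, N m; "finger_gap": finger opening in m; "gripper_force": force on a finger pad.
Only numpy, scipy, OpenCV 4.12 (cv2) and the standard library are available. Lean on these libraries where they do the work, as an engineer would, in place of code of your own. Each camera call takes 0.05 s, during which the arm holds its last target. There are 200 camera calls.

## Working session

There is one attempt and no reset: what is moved stays moved. The work goes in short steps, Python scripts to look and compute and a tool call to move; the robot and the scene stay as the last step left them, time stands still between calls to the robot, and variables do not carry over. Pictures are saved under pics/ and viewed, at most 10 in all, crops included, and the job is handed in when it is done.

Besides the shell and the picture viewer there is one more tool, called after "Call:" by a JSON object that holds its "fn" and its "kwargs", one argument or row to a line. carry_out: Moves the arm, as the interface text tells. Its arguments: {"type":"object","properties":{"plan":{"type":"array","items":{"type":"object","properties":{"travel":{"type":"array","items":{"type":"number"}},"turn":{"type":"array","items":{"type":"number"}},"hand":{"type":"number"}}}},"grip_force":{"type":"number"}},"required":["plan"]}

```bash
mkdir -p pics
cat > h.py <<'E'
import numpy as np, cv2
from scipy.spatial.transform import Rotation as R
from station import sense, read_camera, hand_in, look_for, grip_depth
def rot(o):
    o=np.array(o,float)
    if o.shape==(3,3): return o
    if o.size==4: return R.from_quat(o).as_matrix()
    return R.from_euler('xyz',o).as_matrix()
def ray(c,px):
    u=cv2.undistortPoints(np.array([[px]],float),np.array(c['intrinsics'],float),np.array(c['dist_coeffs'],float))[0,0]
    d=rot(c['orientation'])@np.array([u[0],u[1],1]); return np.array(c['origin'],float),d/np.linalg.norm(d)
def tri(a,b):
    (o1,d1),(o2,d2)=a,b
    s=np.linalg.lstsq(np.c_[d1,-d2],o2-o1,rcond=None)[0]
    p,q=o1+s[0]*d1,o2+s[1]*d2
    return (p+q)/2,np.linalg.norm(p-q)
def atz(r,z): o,d=r; return o+d*(z-o[2])/d[2]
def proj(c,P):
    M=rot(c['orientation']); P=np.atleast_2d(P)
    rv=cv2.Rodrigues(M.T)[0]; t=-M.T@np.array(c['origin'])
    return cv2.projectPoints(P,rv,t,np.array(c['intrinsics'],float),np.array(c['dist_coeffs'],float))[0][:,0]
E
python3 - <<'E'
from h import *
print(sense(),grip_depth)
for n in ("scene","top"):
    c=read_camera(n); cv2.imwrite(f"pics/{n}0.png",c['pixels']); print(n,c['origin'],c['orientation'])
    for t in ("tall_keeper","tall_pivot","tall_loop_bar","tall_lever_tip","low_lever_tip","low_loop_bar"):
        print(t,[(np.round(d['at'],1).tolist(),round(d['conf'],2)) for d in look_for(n,t)])
E
```

```text
{'time_s': 0.0, 'joint_pos': array([ 1.00379656e+00,  3.26943491e-01, -1.93567519e-01,  1.05200431e+00,
       -1.12476698e-06,  1.43657952e+00]), 'qvel': array([ 1.52809273e-03,  2.19167534e-04, -1.86976436e-04, -6.02363787e-07,
       -9.87269360e-05,  3.81889145e-04]), 'tau': array([ 1.11826834e-03, -4.43402338e+01,  2.62440097e+01,  1.55348482e-02,
       -1.96171745e-04, -7.33300055e-06]), 'eef_pos': array([0.23035636, 0.49880306, 0.23050826]), 'tool_rot': array([-3.13988897e+00, -2.28910310e-04,  2.70880951e+00]), 'wrist_force': array([-0.16458282, -0.26964949, -0.01419816]), 'wrist_torque': array([ 0.02120668, -0.01601538, -0.04156646]), 'gripper_force': 0.0, 'finger_gap': 0.08542871777890229} 0.0187
scene [-0.09670345 -0.53123794  0.53556277] [-2.06092889  0.02015623 -0.9831672 ]
tall_keeper [([388.5, 306.0], 0.79), ([395.5, 257.7], 0.46)]
tall_pivot [([391.9, 304.8], 0.89)]
tall_loop_bar [([393.5, 247.8], 0.63)]
tall_lever_tip [([392.9, 263.6], 0.57)]
low_lever_tip [([282.9, 237.0], 0.89)]
low_loop_bar [([279.1, 230.5], 0.41)]
top [ 0.46262491 -0.13497285  0.98806523] [-3.06857929 -0.00489679 -1.58675976]
tall_keeper [([382.9, 252.3], 0.8)]
tall_pivot [([380.4, 253.1], 0.62)]
tall_loop_bar [([398.1, 268.8], 0.63)]
tall_lever_tip [([390.4, 259.6], 0.74)]
low_lever_tip [([245.9, 237.4], 0.67)]
low_loop_bar [([239.2, 252.6], 0.46), ([389.2, 258.5], 0.39)]
```

View pics/scene0.png

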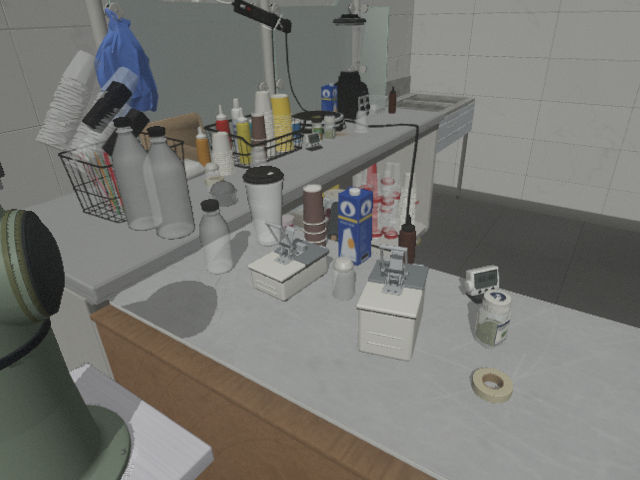

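View pics/top0.png

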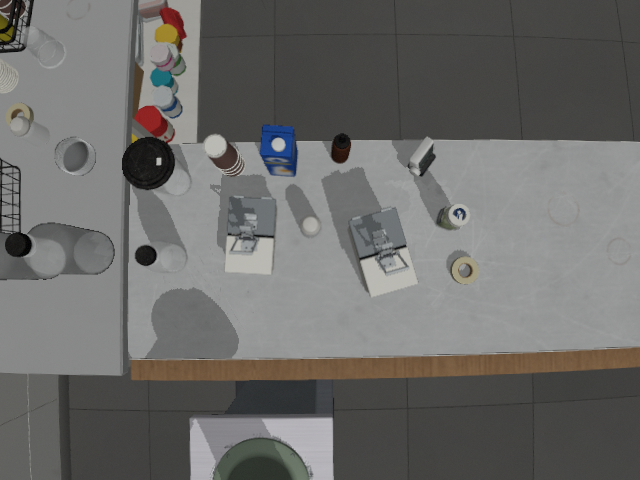

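The tall bin shows at about (390,310) in scene and (382,250) in top. Its grey lid is at the far (+x) end and its loop leans towards the robot. The low bin is at (290,268) in scene and (250,235) in top. Next I'll zoom in.

```bash
python3 - <<'E'
import cv2,numpy as np
a=cv2.imread('pics/scene0.png')[235:365,340:450]; b=cv2.imread('pics/top0.png')[200:300,340:425]
a=cv2.resize(a,None,fx=4,fy=4,interpolation=2); b=cv2.resize(b,None,fx=4,fy=4,interpolation=2)
o=np.zeros((520,780,3),np.uint8); o[:520,:440]=a; o[:400,440:780]=b; cv2.imwrite('pics/z.png',o)
E
python3 - <<'E'
from h import *
s=read_camera('scene');t=read_camera('top')
for n,p,q in [('lev',(392.9,263.6),(390.4,259.6)),('bar',(393.5,247.8),(398.1,268.8)),('piv',(391.9,304.8),(380.4,253.1)),('keep',(388.5,306),(382.9,252.3)),('lowlev',(282.9,237),(245.9,237.4)),('lowbar',(279.1,230.5),(239.2,252.6))]:
    print(n,tri(ray(s,p),ray(t,q)))
E
```

```text
lev (array([ 0.48743586, -0.26803416,  0.16137951]), np.float64(0.0029368968745359454))
bar (array([ 0.46979918, -0.27509818,  0.20159957]), np.float64(0.002288314708331633))
piv (array([ 0.50433286, -0.26318007,  0.06471795]), np.float64(0.002872199930385561))
keep (array([ 0.50295032, -0.26353474,  0.06383691]), np.float64(0.01450269618158045))
lowlev (array([0.53634609, 0.00943552, 0.1161255 ]), np.float64(0.004910535052669376))
lowbar (array([0.51131511, 0.0100674 , 0.14223916]), np.float64(0.015303654644799885))
```

View pics/z.png

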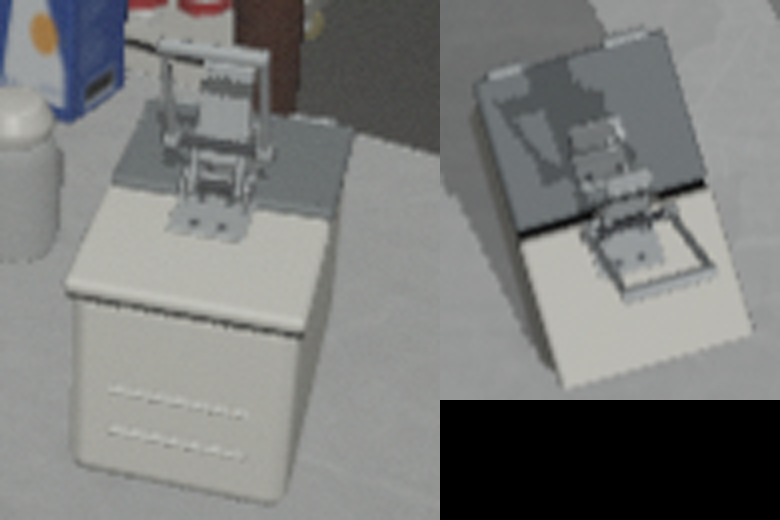

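```bash
cat > m.py <<'E'
from h import *
s=read_camera('scene');t=read_camera('top')
C=[atz(ray(t,p),0.11) for p in [(370.75,297),(418,282.5),(395.5,207.5),(349.5,221.25)]]
print(np.round(C,4))
cen=np.mean(C,0); ax=(C[2]+C[3]-C[0]-C[1])/2; L=np.linalg.norm(ax); yaw=np.arctan2(ax[1],ax[0])
print('cen',cen,'L',L,'W',np.linalg.norm(C[1]-C[0]),'yaw',yaw)
bar,e=tri(ray(s,(393.75,247)),ray(t,(397,270.5))); print('bar',bar,e)
Rb=R.from_euler('z',yaw).as_matrix()
print('bar in bin',Rb.T@(bar-cen))
for n,p,z in [('keeper top',(380,233),.126),('bracket',(388,262),.112),('levtip',(389,245),.17)]:
    print(n,Rb.T@(atz(ray(t,p),z)-cen))
for n,p in [('scene bracket near edge',(392,293))]: print(n,Rb.T@(atz(ray(s,p),.111)-cen))
E
python3 m.py
```

```text
[[ 0.4167 -0.2369  0.11  ]
 [ 0.4434 -0.3316  0.11  ]
 [ 0.5938 -0.2909  0.11  ]
 [ 0.5674 -0.198   0.11  ]]
cen [ 0.5053312  -0.26434858  0.11      ] L 0.15574051852792886 W 0.09834060965325897 yaw 0.25842717082927313
bar [ 0.46771742 -0.27437236  0.20354503] 0.0014529609158552216
bar in bin [-3.89264266e-02 -7.83298770e-05  9.35450265e-02]
keeper top [ 0.03712939 -0.00125402  0.016     ]
bracket [-0.02170931 -0.00265405  0.002     ]
levtip [ 0.00887741 -0.00410454  0.06      ]
scene bracket near edge [-0.03155551 -0.00120887  0.001     ]
```

Call:
{"fn": "carry_out", "kwargs": {
  "plan": [
    {"travel": [0, 0, -0.014], "turn": [0, 0, -0.138], "hand": 1},
    {"travel": [0, 0, -0.014], "turn": [0, 0, -0.138], "hand": 1},
    {"travel": [0, 0, -0.014], "turn": [0, 0, -0.138], "hand": 1},
    {"travel": [0, 0, -0.014], "turn": [0, 0, -0.138], "hand": 1},
    {"travel": [0, 0, -0.014], "turn": [0, 0, -0.138], "hand": 1},
    {"travel": [0.002, -0.045, 0], "turn": [0, 0, 0], "hand": 1},
    {"travel": [0.002, -0.045, 0], "turn": [0, 0, 0], "hand": 1},
    {"travel": [0.002, -0.045, 0], "turn": [0, 0, 0], "hand": 1},
    {"travel": [0.002, -0.045, 0], "turn": [0, 0, 0], "hand": 1},
    {"travel": [0.002, -0.045, 0], "turn": [0, 0, 0], "hand": 1},
    {"travel": [0.002, -0.045, 0], "turn": [0, 0, 0], "hand": 1},
    {"travel": [0.002, -0.045, 0], "turn": [0, 0, 0], "hand": 1},
    {"travel": [0.002, -0.045, 0], "turn": [0, 0, 0], "hand": 1},
    {"travel": [0.002, -0.045, 0], "turn": [0, 0, 0], "hand": 1},
    {"travel": [0.002, -0.045, 0], "turn": [0, 0, 0], "hand": 1},
    {"travel": [0.002, -0.045, 0], "turn": [0, 0, 0], "hand": 1},
    {"travel": [0.002, -0.045, 0], "turn": [0, 0, 0], "hand": 1},
    {"travel": [0.002, -0.045, 0], "turn": [0, 0, 0], "hand": 1},
    {"travel": [0.001, -0.045, 0], "turn": [0, 0, 0], "hand": 1},
    {"travel": [0.001, -0.045, 0], "turn": [0, 0, 0], "hand": 1}
  ]
}}

```text
time_s: 2.9
eef_pos: [0.3753, -0.1627, 0.3016]
tool_rot: [-3.141, 0.001, -2.885]
wrist_force: [1.3, 0.5, -0.8]
finger_gap: 0.0
gripper_force: 0.0
```

Call:
{"fn": "carry_out", "kwargs": {
  "plan": [
    {"travel": [0, -0.044, 0], "turn": [0, 0, 0], "hand": 1},
    {"travel": [0, -0.044, 0], "turn": [0, 0, 0], "hand": 1},
    {"travel": [0, -0.0435, 0], "turn": [0, 0, 0], "hand": 1},
    {"travel": [0, 0, 0.036], "turn": [0, 0, 0], "hand": 1},
    {"travel": [0, 0, 0.036], "turn": [0, 0, 0], "hand": 1},
    {"travel": [0, 0, 0.036], "turn": [0, 0, 0], "hand": 1},
    {"travel": [0, 0, 0], "turn": [0, 0, 0], "hand": 1}
  ]
}}

```text
time_s: 3.6
eef_pos: [0.406, -0.2855, 0.1891]
tool_rot: [3.134, -0.005, -2.885]
wrist_force: [-0.7, 0.3, -1.3]
finger_gap: -0.0001
gripper_force: 0.0
```

```bash
cat > b.py <<'E'
from h import *
cen=np.array([.5053,-.2643,.11]); Rb=R.from_euler('z',.2584).as_matrix()
def tcp():
    x=sense(); print('t',x['time_s'],'tcp bin mm',np.round(Rb.T@(x['eef_pos']-cen)*1e3,1),'F bin',np.round(Rb.T@x['wrist_force'],1))
def pic(name):
    s=read_camera('scene');t=read_camera('top')
    a=cv2.resize(s['pixels'][225:355,340:450],None,fx=4,fy=4,interpolation=2); b=cv2.resize(t['pixels'][200:300,340:425],None,fx=4,fy=4,interpolation=2)
    o=np.zeros((520,780,3),np.uint8); o[:,:440]=a; o[:400,440:]=b; cv2.imwrite(f'pics/{name}.png',o)
E
python3 -c "
from b import *
tcp();pic('z1')"
```

```text
t 3.6 tcp bin mm [-101.4    4.9   79.1] F bin [-0.6  0.5 -1.3]
```

View pics/z1.png

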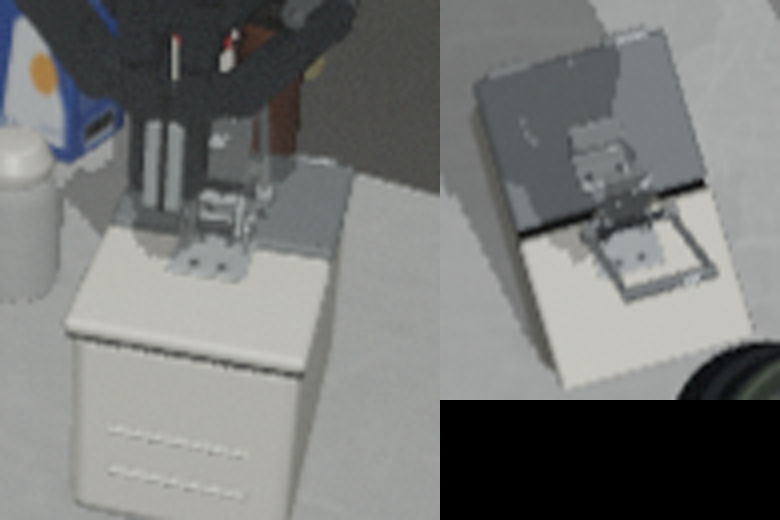

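Call:
{"fn": "carry_out", "kwargs": {
  "plan": [
    {"travel": [-0.02, 0, -0.001], "turn": [0, 0, 0], "hand": 1},
    {"travel": [-0.02, 0, 0], "turn": [0, 0, 0], "hand": 1},
    {"travel": [-0.01, 0, 0], "turn": [0, 0, 0], "hand": 1},
    {"travel": [-0.01, 0, 0], "turn": [0, 0, 0], "hand": 1},
    {"travel": [-0.01, 0, 0], "turn": [0, 0, 0], "hand": 1},
    {"travel": [-0.01, 0, 0], "turn": [0, 0, 0], "hand": 1},
    {"travel": [-0.01, 0, 0], "turn": [0, 0, 0], "hand": 1},
    {"travel": [-0.01, 0, 0], "turn": [0, 0, 0], "hand": 1},
    {"travel": [-0.01, 0, 0], "turn": [0, 0, 0], "hand": 1},
    {"travel": [-0.01, 0, 0], "turn": [0, 0, 0], "hand": 1},
    {"travel": [0, 0, 0], "turn": [0, 0, 0], "hand": 1},
    {"travel": [0, 0, 0], "turn": [0, 0, 0], "hand": 1}
  ]
}}

```text
time_s: 4.9
eef_pos: [0.5248, -0.2571, 0.194]
tool_rot: [3.141, -0.001, -2.884]
wrist_force: [-0.7, 0.2, -0.4]
finger_gap: -0.0
gripper_force: 0.0
```

```bash
python3 -c "
from b import *
tcp();pic('z2')"
```

```text
t 4.9 tcp bin mm [20.7  2.  84. ] F bin [-0.6  0.4 -0.4]
```

View pics/z2.png

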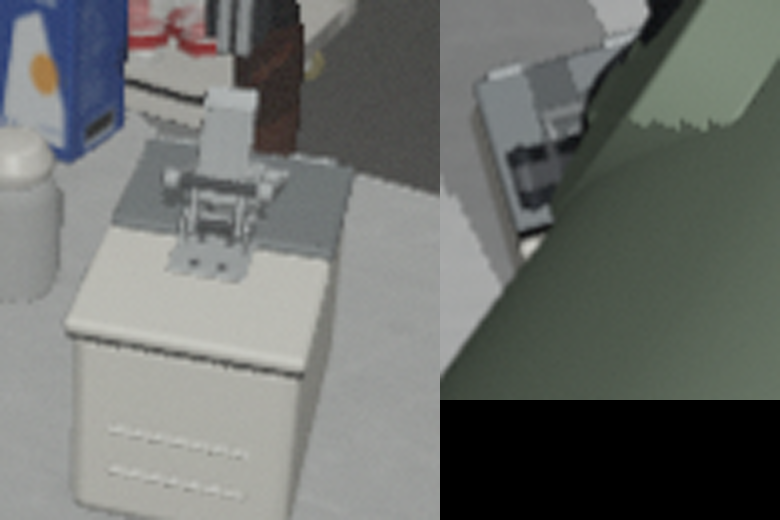

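Call:
{"fn": "carry_out", "kwargs": {
  "plan": [
    {"travel": [-0.013, -0.002, 0], "turn": [0, 0, 0], "hand": 1},
    {"travel": [-0.012, 0, 0], "turn": [0, 0, 0], "hand": 1},
    {"travel": [0, 0, 0.01], "turn": [0, 0, 0], "hand": 1},
    {"travel": [0, 0, 0.01], "turn": [0, 0, 0], "hand": 1},
    {"travel": [0, 0, 0.01], "turn": [0, 0, 0], "hand": 1},
    {"travel": [0.01, 0, 0], "turn": [0, 0, 0], "hand": 1},
    {"travel": [0.01, 0, 0], "turn": [0, 0, 0], "hand": 1},
    {"travel": [0.01, 0, 0], "turn": [0, 0, 0], "hand": 1},
    {"travel": [0.01, 0, 0], "turn": [0, 0, 0], "hand": 1},
    {"travel": [0, 0, 0], "turn": [0, 0, 0], "hand": 1}
  ]
}}

```text
time_s: 6.0
eef_pos: [0.5093, -0.2636, 0.1648]
tool_rot: [-3.141, -0.0, -2.886]
wrist_force: [-0.3, 0.1, 0.0]
finger_gap: -0.0002
gripper_force: 0.0
```

```bash
python3 -c "
from b import *
tcp();pic('z3')"
```

```text
t 6.0 tcp bin mm [ 4.1 -0.4 54.8] F bin [-0.3  0.2  0. ]
```

View pics/z3.png

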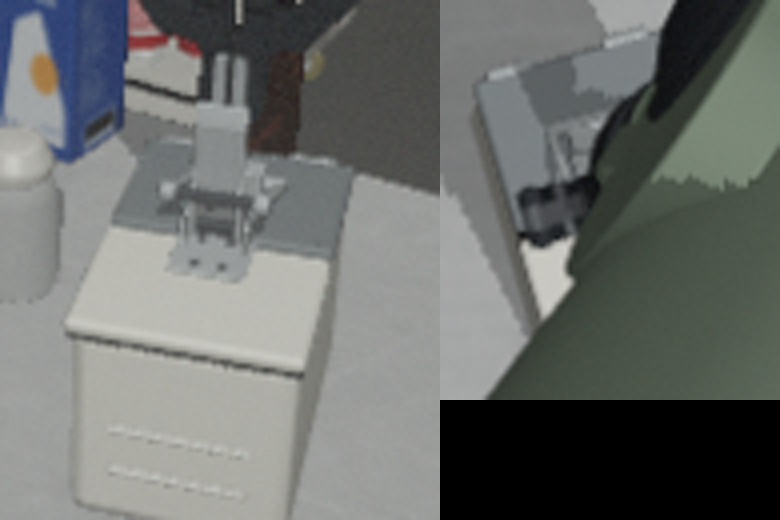

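Call:
{"fn": "carry_out", "kwargs": {
  "plan": [
    {"travel": [0.009, 0, 0], "turn": [0, 0, 0], "hand": 1},
    {"travel": [0.008, 0, 0.001], "turn": [0, 0, 0], "hand": 1},
    {"travel": [0.006, 0, 0.003], "turn": [0, 0, 0], "hand": 1},
    {"travel": [0.006, 0, 0.003], "turn": [0, 0, 0], "hand": 1},
    {"travel": [0.005, 0, 0.005], "turn": [0, 0, 0], "hand": 1},
    {"travel": [0.005, 0, 0.005], "turn": [0, 0, 0], "hand": 1},
    {"travel": [0.0025, 0, 0.004], "turn": [0, 0, 0], "hand": 1},
    {"travel": [0.0025, 0, 0.004], "turn": [0, 0, 0], "hand": 1},
    {"travel": [0.0015, 0, 0.004], "turn": [0, 0, 0], "hand": 1},
    {"travel": [0.0015, 0, 0.004], "turn": [0, 0, 0], "hand": 1},
    {"travel": [0.001, 0, 0.004], "turn": [0, 0, 0], "hand": 1},
    {"travel": [0, 0, 0.003], "turn": [0, 0, 0], "hand": 1},
    {"travel": [0, 0, 0.002], "turn": [0, 0, 0], "hand": 1},
    {"travel": [0, 0, 0], "turn": [0, 0, 0], "hand": 1},
    {"travel": [0, 0, 0], "turn": [0, 0, 0], "hand": 1}
  ]
}}

```text
time_s: 7.6
eef_pos: [0.4641, -0.2752, 0.1238]
tool_rot: [-3.141, -0.0, -2.884]
wrist_force: [-5.1, 1.9, 14.6]
finger_gap: 0.0001
gripper_force: 6.8
```

```bash
python3 -c "
from b import *
tcp();pic('z4')"
```

```text
t 7.6 tcp bin mm [-42.6   0.   13.8] F bin [-4.5  3.2 14.6]
```

View pics/z4.png

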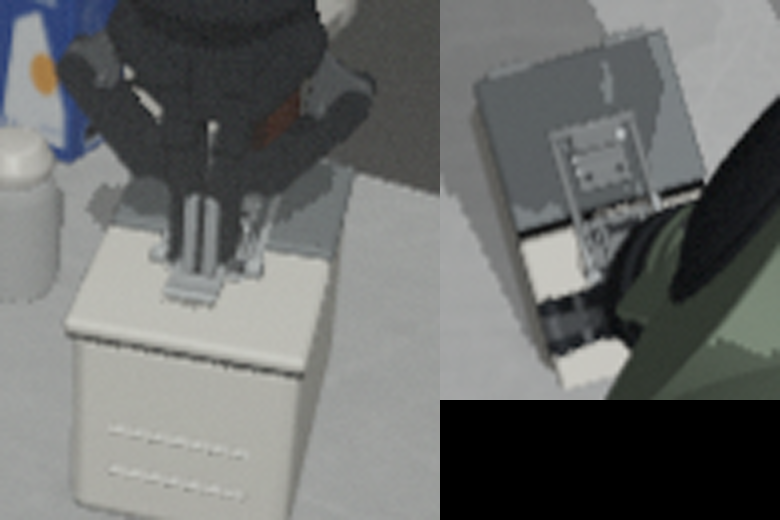

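Call:
{"fn": "carry_out", "kwargs": {
  "plan": [
    {"travel": [0, 0, 0.0015], "turn": [0, 0, 0], "hand": 1},
    {"travel": [0, 0, 0], "turn": [0, 0, 0], "hand": 1},
    {"travel": [0, 0, -0.01], "turn": [0, 0, 0], "hand": 1},
    {"travel": [0, 0, -0.03], "turn": [0, 0, 0], "hand": 1},
    {"travel": [0, 0, -0.04], "turn": [0, 0, 0], "hand": 1},
    {"travel": [0.04, 0, -0.04], "turn": [0, 0, 0], "hand": 1},
    {"travel": [0.04, 0, -0.03], "turn": [0, 0, 0], "hand": 1},
    {"travel": [0.04, 0, 0], "turn": [0, 0, 0], "hand": 1},
    {"travel": [0, 0, 0], "turn": [0, 0, 0], "hand": 1},
    {"travel": [0, 0, 0], "turn": [0, 0, 0], "hand": 1}
  ]
}}

```text
time_s: 8.7
eef_pos: [0.3526, -0.3049, 0.2665]
tool_rot: [-3.141, 0.001, -2.886]
wrist_force: [0.1, -0.1, -0.8]
finger_gap: 0.0001
gripper_force: 0.0
```

```bash
python3 -c "
from b import *
tcp();pic('z5')"
```

```text
t 8.7 tcp bin mm [-158.    -0.3  156.5] F bin [ 0.1 -0.1 -0.8]
```

View pics/z5.png

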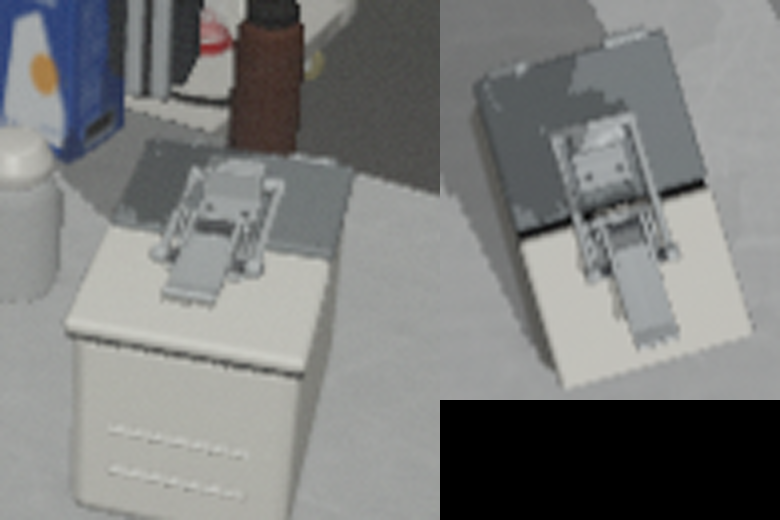

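The lever lies flat (tip at about (655,340) in the top half of the picture). The bar sits tight behind the keeper at about (595,125), and the robot is clear of everything.

```bash
python3 -c "
from station import hand_in
print(hand_in())"
```

```text
the job is handed in; nothing more can be done
None
```

The tall bin's loop is hooked behind its keeper and its lever pushed flat; the arm never went near the lower bin's latch, and the job was handed in at about 9 s (no verdict was returned).

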